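# Lay the cutting rule against the two stops of a label-trimming board

## Robot

A 6-joint arm with a two-finger parallel gripper is mounted at the origin on the work surface. World frame = base frame: x ahead of the robot, y to its left, z up, the work surface at z = 0. Lengths are in m, angles in rad, forces in N, time in s.
With the tool pointing down it reaches from about 0.375 to 0.9 m from the base axis. Payload 3.1 kg.
Tool frame: the origin (TCP) lies midway between the tips of the shut fingers; the grasp point (between the pads) lies 19 mm behind it; z points along the fingers, y is the line along which they close (so a half turn about z gives the same grasp; the last joint's range is limited). The gripper opens to 85 mm and grips with 20 to 120 N. Pads are 22 mm wide; open, the fingers measure 114 mm over their backs; the gripper's body (76 mm by 85 mm) begins 54 mm behind the grasp point. The pads swing forward as they close: fully open they stand 13 mm farther back than shut.
Start: joints at [-1.508, 0.527, 1.433, -0, 1.181, -0.178], TCP at [0.149, -0.607, 0.206] pointing down, gripper open.
Joint ranges: [-3.08, 3.08], [-0.75, 2.2], [0.22, 2.44], [-1.43, 4.57], [0, 2.65], [-2.85, 2.85]. Speed limits (rad/s): [2.79, 2.79, 3.14, 3.14, 3.14, 3.14].

## Interface

Orientations are given as a unit quaternion [x, y, z, w].
In Python, from station import manip gives the robot as it stands.
- The arm moves only by the tool step_arm, never from a script. Its argument "targets" is text: rows parted by semicolons, each of 4 numbers parted by spaces: the shift along the tool's x, y, z in mm, then the turn about the tool's z in degrees. A call has 1 to 12 rows; each row is the pose to reach, as a shift and turn from the pose commanded when the call began, along the tool's axes at that moment; what a row does not reach only later rows make up. A row lasts 1/10 s, in which the tool goes at most 50 mm and 8.59 degrees, less where a joint would pass 70% of its speed; a pose out of reach is approached as far as the arm can. A call with a gripper value outside its range is refused whole. "gripper" is the closure, from 0 (fully open) to 1 (shut), set as the call begins (left out, the last holds). The fingers move at their own pace and stop on an object; "squeeze" is the grip in N (left out, the last holds). Time passes only in rows, so rows that repeat a pose let the fingers close. It gives the time, the measured TCP pose, the force, the opening and the grip force at its end, in the units of the state.
- manip.sense(): the state, without advancing time (a new reading comes with each control period).
- manip.snapshot(name): name is "scene" or "top" or "wrist"; returns the picture (400x640x3 uint8, red, green, blue); there is no depth.
- manip.get_calibration(name): a dict with "fov_y" (degrees; the focal length in pixels is half the picture's height over the tangent of half this angle, whatever the lens; pixels are square), "cx", "cy" (the principal point, pixels), "extrinsics" (4x4, takes a point from camera to world coordinates); the wrist camera has in their place "tool_from_camera" (4x4, takes a point from camera to tool coordinates, whose origin is the TCP and whose axes are the flange's). Camera axes: x right, y down, z forward; pixel columns grow to the right and rows downward; lengths in m; the calibration is good to about 2 mm. A picture is of the moment at which its call begins: read the wrist's pose just before it. get_calibration takes no time and is no camera call.
- manip.sign_off(): hands the job in; it is judged then, once.
Trained networks look in the newest picture that a camera, given by its name, has taken for a name from the list of things; names that differ only in an ending like _2 or _b are one class to them, and where a whole thing is asked for, a point or a joint stands for the part that bears it (a point fixed in the world has none). Each returns a list of dicts, best first, with "p" (0 to 1); they miss things now and then, are a little off and sometimes report something else, mostly with a low value. They report only what shows in the picture. A call takes as long as a camera call. They do not tell look-alikes from the thing itself.
- manip.recognise(camera, query): "position" ([column, row] in pixels, amid what is visible of it).
- manip.masks_of(camera, query): "pixels" (400x640 bool, what is visible of it) and "position" ([column, row] in pixels, amid what is visible of it).
- manip.mark_of(camera, query): "position" ([column, row] in pixels: a listed point, or the origin of a listed thing).
The state is a dict: "t": time; "q": joint angles; "qd": joint speeds; "tau": joint torques, N m; "tcp_pos": TCP position; "tool_rot": TCP orientation; "force": force on the tool from outside, world axes, zero at the start; "ft_torque": the same for the moment, N m; "finger_gap": opening from 0.0 (shut) to 1.0 (fully open); "gripper_force": force on a finger pad.
Only numpy, scipy, OpenCV 4.12 (cv2) and the standard library are available. Lean on these libraries where they do the work, as an engineer would, in place of code of your own. Each camera call takes 0.05 s, during which the arm holds its last target. There are 200 camera calls.

## Task

The label sheet lies ready on the trimming board, and the two stop screws at its far side are already set. Lay the aluminium cutting rule flat on the board with its red-lined cutting edge towards the robot, and slide it gently back until its plain back edge meets the red noses of both stops at once; hold it lightly snug against both for a moment, without forcing the stops. Then set the steel weight down gently, upright, on the flat of the rule at either end of its black grip, so that the rule is held there still touching both noses, let go, and leave everything else where it is.

Things in the scene. Friction and masses are not known exactly. Their poses are not given: they have to be found in the camera images.
- rule: loose cutting rule, 0.30 kg: aluminium plate 320 mm long (x), 64 wide (y), 5 thick; black grip bar standing along its middle, 110 long (x), 16 wide (y), top 39 mm above the underside; flat for 105 mm at either end of the grip. Origin: centre of underside. Its plain back edge is the side at y = +32 mm; the red-lined cutting edge is at y = -32. It slides on the board with under 2 N of drag
- stop_left: left (+y) stop: aluminium block fixed on the board, 30 mm (x) by 26 (y) by 20 high. Origin: centre of its underside, on the board's top; -x faces the robot side of the board. From its -x face a screw carries an upright round red nose (screw_left_c0), 10 mm in diameter, 1 to 11 mm above the board, centred in y
- stop_right: the same stop (nose screw_right_c0), 190 mm to the right (-y). Each screw is set differently each time and not reported: the front of the nose stands 21 to 51 mm from the block's origin towards -x, so the touching line must be found by feel or sight. Screw and nose are rigid; a nose touches when its axis is 37 mm from the rule's long centre line
- board: fixed trimming board, plywood with a green mat and a paper-thin label sheet on top (the rule slides over it): 260 mm (x) by 300 (y), top surface 12 mm above the counter. Origin: centre of its underside. The stops stand on its far part, 80 mm beyond the middle (+x)
- weight: loose turned steel weight, about 0.65 kg: round body 48 mm in diameter and 34 mm high, above it a narrow neck and a round knob 29 mm in diameter from 46 to 64 mm height (66 mm overall). Origin: centre of its underside, z up. Starts on the counter to the robot's right, among a jar and a tape roll
- tape: bystander: roll of cream masking tape lying flat, 96 mm in diameter, 24 mm high; origin under its centre
- jar_a: bystander: clear sample jar with a white foot, 76 mm in diameter, 58 mm high; origin under its centre
- jar_b: bystander: a like jar beyond the board
- jar_c: bystander: a like jar standing on the black scale beyond the board
- marker: bystander: grey and black marker pen, 125 mm long and 12 mm thick, lying along the near edge of the board; origin under its middle, x along the pen
- tin: bystander: tall steel mixing tin, 92 mm in diameter, 112 mm high, standing to the right beyond the jar and tape; origin under its centre
Not all that is in view belongs to the job. What is shaped like the weight but green, orange or purple is not meant.

How it is judged:
By the outcome, as a careful person would: the job done as asked, in the order asked, and still so for the second after the job is handed in, with the robot touching nothing.
It also fails if it takes over 72 s, if anything falls off the work surface, if the arm or the gripper's body presses on something with over 40 N, if the wrist force passes 120 N, or if a joint passes its speed limit or range.

## Working session

There is one attempt and no reset: what is moved stays moved. The work goes in short steps, Python scripts to look and compute and a tool call to move; the robot and the scene stay as the last step left them, time stands still between calls to the robot, and variables do not carry over. Pictures are saved under pics/ and viewed, at most 10 in all, crops included, and the job is handed in when it is done.

Besides the shell and the picture viewer there is one more tool, called after "Call:" by a JSON object that holds its "api" and its "payload". step_arm: Moves the arm, as the interface text tells. Its arguments: {"type":"object","properties":{"targets":{"type":"string"},"gripper":{"type":"number"},"squeeze":{"type":"number"}},"required":["targets"]}

```bash
mkdir -p pics; ls; cat > h.py <<'E'
import numpy as np, cv2
from station import manip
from scipy.spatial.transform import Rotation as R
def cam(n, s=None):
    c=manip.get_calibration(n); f=200/np.tan(np.radians(c["fov_y"])/2)
    if "extrinsics" in c: T=np.array(c["extrinsics"])
    else:
        s=s or manip.sense(); W=np.eye(4); W[:3,:3]=R.from_quat(s["tool_rot"]).as_matrix(); W[:3,3]=s["tcp_pos"]
        T=W@np.array(c["tool_from_camera"])
    return f,c["cx"],c["cy"],T
def toworld(C,px,z):
    f,cx,cy,T=C; d=T[:3,:3]@np.array([(px[0]-cx)/f,(px[1]-cy)/f,1]); o=T[:3,3]
    return o+d*(z-o[2])/d[2]
def topix(C,p):
    f,cx,cy,T=C; q=T[:3,:3].T@(np.array(p)-T[:3,3]); return np.array([cx+f*q[0]/q[2],cy+f*q[1]/q[2]])
def snap(n,name=None):
    im=manip.snapshot(n)
    if name: cv2.imwrite(f"pics/{name}.png",im[:,:,::-1])
    return im
E
python3 - <<'E'
from h import *
print(manip.sense()); 
for n in ["top","scene"]:
    snap(n,n+"1"); C=cam(n); print(n,C, manip.get_calibration(n).keys())
    for q,z in [("rule",0),("weight",0),("stop_left",.012),("stop_right",.012),("screw_left_c0",.018),("screw_right_c0",.018),("board",0),("tape",0),("jar_a",0),("tin",0),("marker",0)]:
        for d in manip.mark_of(n,q)[:4]: print(q,round(d["p"],2),np.round(d["position"]),np.round(toworld(C,d["position"],z),3))
E
```

```text
pics
{'t': 0.0, 'q': array([-1.50852946e+00,  5.28469480e-01,  1.43391363e+00, -2.77733063e-05,
        1.18134769e+00, -1.78529146e-01]), 'qd': array([-0.00088995, -0.00158941,  0.00036153,  0.00079008,  0.00125037,
        0.00060353]), 'tau': array([ 2.92249133e-03, -4.42343438e+01, -1.78024453e+01,  5.20840433e-05,
        8.44779366e-03,  1.84891185e-06]), 'tcp_pos': array([ 0.14900197, -0.60619504,  0.20532801]), 'tool_rot': array([ 9.92759709e-01,  1.20112521e-01,  4.92921716e-05, -1.06801669e-03]), 'force': array([-0.67400514,  0.4016557 , -0.15897471]), 'ft_torque': array([ 0.01891007,  0.04898159, -0.04672031]), 'gripper_force': 0.0, 'finger_gap': 1.0003185665769456}
top (np.float64(450.37333194220315), 313.3189410786389, 192.6686189219858, array([[-0.00475476, -0.99831437,  0.05784302,  0.50339962],
       [-0.99979738,  0.00587732,  0.01925246, -0.06880402],
       [-0.01955997, -0.05773976, -0.99814003,  1.18107774],
       [ 0.        ,  0.        ,  0.        ,  1.        ]])) dict_keys(['fov_y', 'cx', 'cy', 'extrinsics'])
rule 0.64 [155. 215.] [0.515 0.373 0.   ]
weight 0.61 [418. 274.] [ 0.36  -0.317  0.   ]
weight 0.59 [417. 242.] [ 0.443 -0.315  0.   ]
weight 0.59 [377. 251.] [ 0.418 -0.212  0.   ]
weight 0.54 [459. 254.] [ 0.411 -0.424  0.   ]
stop_left 0.67 [259. 180.] [0.605 0.095 0.012]
stop_right 0.59 [332. 184.] [ 0.594 -0.095  0.012]
stop_right 0.38 [154. 216.] [0.513 0.371 0.012]Traceback (most recent call last):
  File "<stdin>", line 6, in <module>
ValueError: it knows: board, jar, marker, rule, stop_left, stop_right, tape, tin, weight
```

View pics/top1.png

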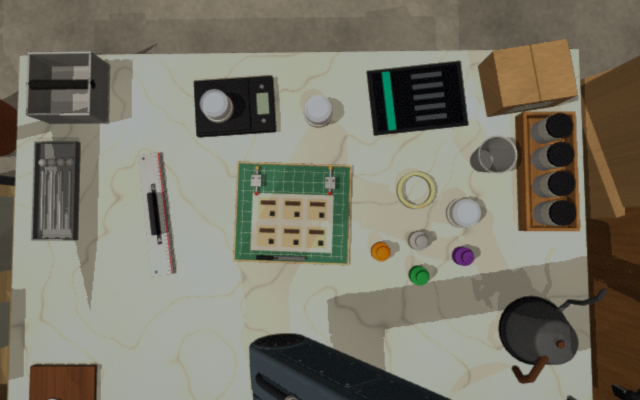

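```bash
python3 - <<'E'
from h import *
C=cam("top"); im=snap("top")
m=manip.masks_of("top","rule")[0]["pixels"].astype(np.uint8)
print("rule area",m.sum(),cv2.minAreaRect(cv2.findNonZero(m)),cv2.boundingRect(m))
for q in ["board","tape","jar_a","tin","marker"]:
    for d in manip.mark_of("top",q)[:4]: print(q,round(d["p"],2),np.round(d["position"]),np.round(toworld(C,d["position"],0.012 if q=="board" else 0),3))
c1=cv2.resize(im[155:300,60:240],None,fx=3,fy=3,interpolation=cv2.INTER_CUBIC)
c2=cv2.resize(im[155:300,235:480],None,fx=3,fy=3,interpolation=cv2.INTER_CUBIC)
cv2.imwrite("pics/c1.png",c1[:,:,::-1]); cv2.imwrite("pics/c2.png",c2[:,:,::-1])
E
```

```text
rule area 2985 ((156.57647705078125, 213.9907684326172), (122.43907928466797, 25.829801559448242), 83.11827850341797) (138, 153, 38, 123)
board 0.79 [297. 212.] [ 0.522 -0.003  0.012]
tape 0.57 [417. 194.] [ 0.567 -0.318  0.   ]
jar_a 0.83 [458. 210.] [ 0.523 -0.422  0.   ]
jar_a 0.67 [320. 116.] [ 0.775 -0.064  0.   ]
jar_a 0.55 [214. 109.] [0.797 0.217 0.   ]
tin 0.76 [479. 162.] [ 0.649 -0.48   0.   ]
marker 0.75 [280. 257.] [0.405 0.043 0.   ]
marker 0.35 [259. 180.] [0.606 0.096 0.   ]
```

View pics/c1.png

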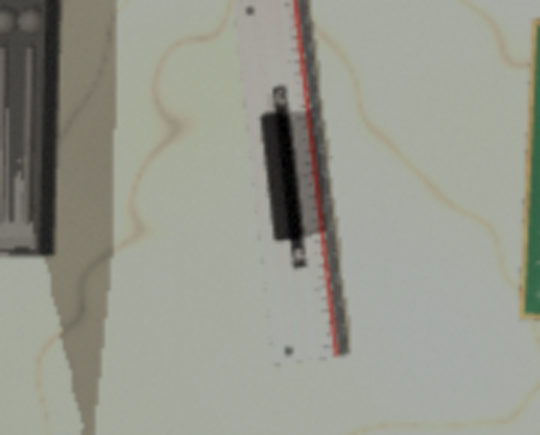

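View pics/c2.png

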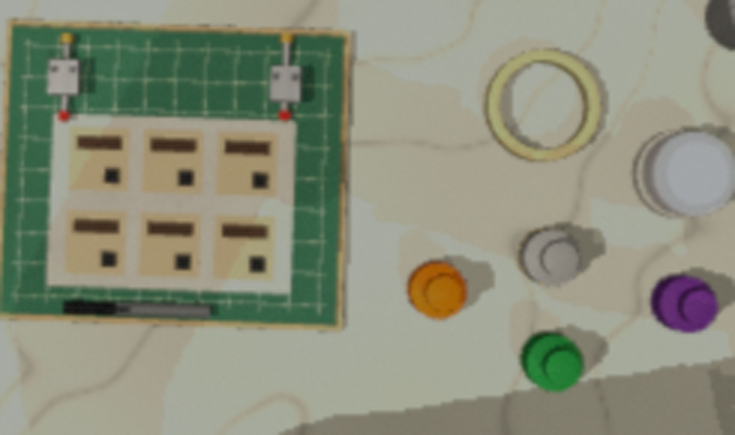

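The top view shows the rule at left (about 155,214), with its red edge to the right. The noses are at about (256,194) and (330,194), the grey weight at (418,240), and green, orange and purple look-alikes stand around it. I'll move over the board first.

Call:
{"api": "step_arm", "payload": {"targets": "36 -43 -10 -8;73 -86 -20 -16;109 -129 -30 -24;146 -172 -40 -32;182 -215 -50 -40;218 -258 -60 -48;255 -301 -70 -56;291 -344 -80 -64;328 -387 -90 -72;364 -430 -90 -80;400 -473 -90 -85;437 -517 -90 -85"}}

```text
t: 1.8
tcp_pos: [0.4137, -0.0743, 0.2946]
tool_rot: [0.65, 0.76, 0.0, 0.001]
force: [1.1, -0.2, 0.5]
finger_gap: 0.996
gripper_force: 0.0
```

```bash
cat >> h.py <<'E'
def tooldelta(target, yaw=None, s=None):
    "world target TCP & tool-x yaw(deg) -> tool shift mm, turn deg"
    s=s or manip.sense(); M=R.from_quat(s["tool_rot"]).as_matrix()
    d=M.T@(np.array(target)-s["tcp_pos"])*1000
    y=np.degrees(np.arctan2(M[1,0],M[0,0]))
    return np.round(d,1), None if yaw is None else round(-((yaw-y+180)%360-180),2), round(y,2)
E
python3 - <<'E'
from h import *
s=manip.sense(); print(s["t"],s["tcp_pos"],s["q"],s["force"]); C=cam("wrist",s); snap("wrist","w1"); print(np.round(C[3],3),C[0])
T=cam("top")
print([np.round(toworld(T,p,.018),4) for p in [(256.3,193.7),(330,193.7)]])
for q,z in [("stop_left",.012),("stop_right",.012),("board",0)]:
    for d in manip.mark_of("wrist",q)[:2]: print(q,round(d["p"],2),np.round(d["position"]),np.round(toworld(C,d["position"],z),3))
# rule red line and its ends in top
print([np.round(toworld(T,p,.005),4) for p in [(60+297/3,155+0),(60+337/3,155+354/3),(60+280/3,155+88/3),(60+299/3,155+266/3)]])
E
```

```text
1.8 [ 0.41371514 -0.07434495  0.29461821] [-4.44996212e-01  1.28783013e-01  1.79054783e+00 -6.33587039e-05
  1.21999258e+00 -5.99701606e-01] [ 1.06846444 -0.16758542  0.47179832]
[[ 0.988  0.146  0.05   0.402]
 [ 0.154 -0.939 -0.307  0.004]
 [ 0.002  0.311 -0.95   0.462]
 [ 0.     0.     0.     1.   ]] 324.6031435126057
[array([0.569 , 0.1015, 0.018 ]), array([ 0.5679, -0.0895,  0.018 ])]
stop_left 0.75 [488.  39.] [0.603 0.103 0.012]
stop_left 0.72 [388. 306.] [ 0.567 -0.301  0.012]
stop_right 0.86 [439. 185.] [ 0.593 -0.091  0.012]
board 0.87 [399. 104.] [0.514 0.01  0.   ]
board 0.64 [565. 181.] [ 0.781 -0.059 -0.   ]
[array([0.6738, 0.3619, 0.005 ]), array([0.3641, 0.3223, 0.005 ]), array([0.5961, 0.3758, 0.005 ]), array([0.4403, 0.3566, 0.005 ])]
```

View pics/w1.png

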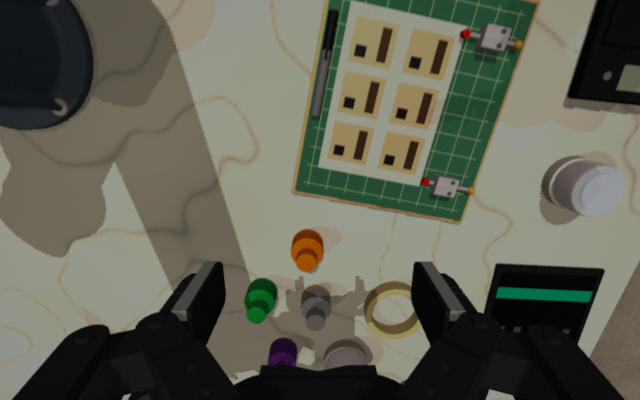

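Wrist view: the noses are red dots at (465,33) and (426,182). Both cameras put the nose line at x≈0.569. Next I go above the rule.

Call:
{"api": "step_arm", "payload": {"targets": "36 14 5 -8;71 28 10 -16;107 43 15 -24;142 57 20 -32;178 71 25 -40;213 85 30 -48;249 99 35 -56;284 113 40 -64;320 128 45 -72;355 142 50 -80;391 156 55 -88.4;426 170 60 -88.4"}}

```text
t: 3.2
tcp_pos: [0.5177, 0.3697, 0.2333]
tool_rot: [-0.062, 0.998, -0.0, -0.0]
force: [0.7, -0.5, 0.3]
finger_gap: 1.005
gripper_force: 0.0
```

```bash
python3 - <<'E'
from h import *
s=manip.sense(); print(s["t"],s["tcp_pos"],s["q"]); C=cam("wrist",s); im=snap("wrist","w2")
for q in ["rule"]:
    d=manip.masks_of("wrist",q)[0]; m=d["pixels"].astype(np.uint8); print(m.sum(),cv2.boundingRect(m))
    cv2.imwrite("m.png",m*255); d=manip.mark_of("wrist",q)[0]; print(d, toworld(C,d["position"],0))
r=(im[:,:,0].astype(int)-np.maximum(im[:,:,1],im[:,:,2])>60)&(cv2.dilate(m,np.ones((9,9)))>0)
ys,xs=np.nonzero(r); P=np.array([toworld(C,p,.005)[:2] for p in zip(xs,ys)])
l=cv2.fitLine(P.astype(np.float32),cv2.DIST_HUBER,0,.01,.01).ravel(); u=l[:2]*np.sign(l[0]); t=(P-l[2:])@u
print("red yaw",np.degrees(np.arctan2(u[1],u[0])),"ends",l[2:]+u*np.percentile(t,.5),l[2:]+u*np.percentile(t,99.5),len(P))
E
```

```text
3.2 [0.51766597 0.36969786 0.23328579] [ 4.45146329e-01  5.15845633e-01  1.37250537e+00 -7.58471074e-04
  1.25363136e+00 -1.24971651e+00]
13602 (285, 17, 59, 260)
{'position': [316.2, 162.6], 'p': 0.59} [0.51957928 0.36797457 0.        ]
red yaw 7.5371594 ends [0.36500072 0.32443672] [0.67780855 0.36582506] 616
```

View pics/w2.png

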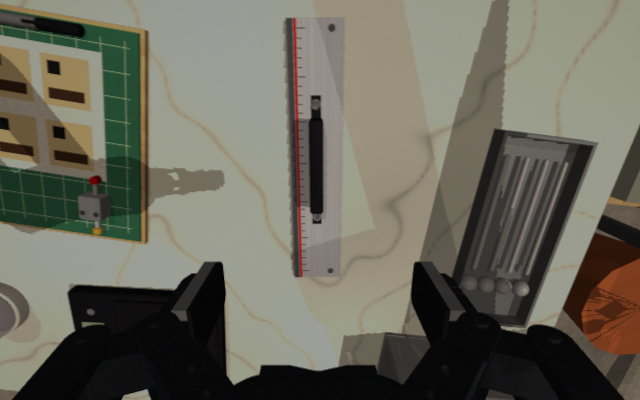

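```bash
python3 - <<'E'
from h import *
s=manip.sense(); C=cam("wrist",s)
for n,p,z in [("bar top a",(317,119),.039),("bar b",(316.5,212),.039),("back far",(344.5,17),.005),("back near",(340,276),.005),("red far",(293,17),.005),("red near",(300,276),.005),("post a",(316,97),.008),("post b",(317,222),.008)]: print(n,np.round(toworld(C,p,z),4))
print(tooldelta((.517,.3755,.10),187.5))
E
```

```text
bar top a [0.4634 0.3625 0.039 ]
bar b [0.5696 0.3752 0.039 ]
back far [0.3556 0.3789 0.005 ]
back near [0.6714 0.4205 0.005 ]
red far [0.3626 0.3237 0.005 ]
red near [0.6783 0.3655 0.005 ]
post a [0.4412 0.3585 0.008 ]
post b [0.5945 0.3788 0.008 ]
(array([ -0.7,   5.5, 132.6]), np.float64(-0.35), np.float64(-172.85))
```

Call:
{"api": "step_arm", "payload": {"targets": "0 -1 40 -0.3;0 -1 80 -0.3;0 -1 120 -0.3;0 -1 155 -0.3;0 -1 180 -0.3;0 -1 200 -0.3;0 -1 210 -0.3;0 -1 216 -0.3;0 -1 220 -0.3;0 -1 220 -0.3", "gripper": 0.5}}

```text
t: 4.35
tcp_pos: [0.5165, 0.3695, 0.0143]
tool_rot: [-0.065, 0.998, 0.0, 0.0]
force: [0.1, 0.4, -0.1]
finger_gap: 0.499
gripper_force: 0.0
```

Call:
{"api": "step_arm", "payload": {"targets": "0 0 0 0;0 0 0 0;0 0 0 0;0 0 0 0;0 0 0 0;0 0 0 0", "gripper": 1, "squeeze": 40}}

```text
t: 4.95
tcp_pos: [0.516, 0.3701, 0.0141]
tool_rot: [-0.065, 0.998, 0.0, 0.0]
force: [-0.4, -0.2, 2.9]
finger_gap: -0.004
gripper_force: 1.2
```

```bash
python3 - <<'E'
from h import *
a=snap("wrist"); b=snap("scene")
cv2.imwrite("pics/w3.png",np.vstack([a[:, :],])[:,:,::-1]); C=cam("scene"); u=topix(C,(.517,.37,.03)).astype(int); print(u)
x0=max(0,u[0]-90);y0=max(0,u[1]-70)
b=cv2.resize(b[y0:y0+140,x0:x0+180],None,fx=3.5,fy=3.5,interpolation=cv2.INTER_CUBIC)
a=cv2.resize(a,None,fx=.6,fy=.6)
v=np.zeros((max(a.shape[0]+b.shape[0],10),max(a.shape[1],b.shape[1]),3),np.uint8); v=v[:600] if 0 else v
b=cv2.resize(b,None,fx=.72,fy=.72)
v=np.zeros((a.shape[0]+b.shape[0],max(a.shape[1],b.shape[1]),3),np.uint8); v[:a.shape[0],:a.shape[1]]=a; v[a.shape[0]:,:b.shape[1]]=b
cv2.imwrite("pics/w3.png",v[:,:,::-1]); print(v.shape)
E
```

```text
[439 286]
(593, 454, 3)
```

View pics/w3.png

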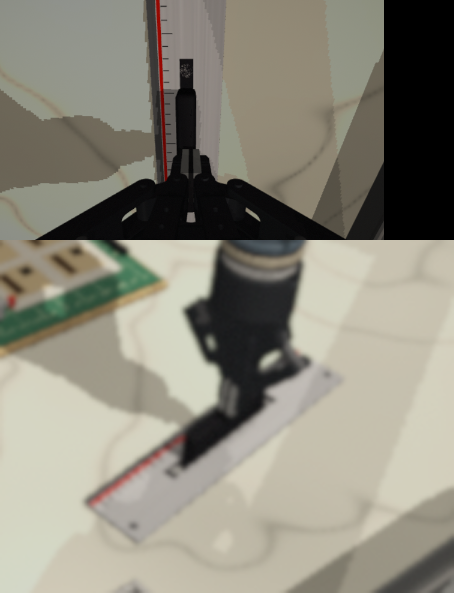

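The rule is in place and the fingers are at the bar's middle (190,165), but the gap reads shut. I'll wait a few rows and read it again.

Call:
{"api": "step_arm", "payload": {"targets": "0 0 0 0;0 0 0 0;0 0 0 0;0 0 0 0"}}

```text
t: 5.45
tcp_pos: [0.516, 0.3701, 0.0141]
tool_rot: [-0.065, 0.998, 0.0, 0.0]
force: [-1.9, 0.3, 5.9]
finger_gap: -0.002
gripper_force: 2.6
```

```bash
python3 - <<'E'
from h import *
s=manip.sense(); print(s["finger_gap"],s["gripper_force"],s["force"],s["tcp_pos"])
a=snap("wrist")[180:400,200:440]; cv2.imwrite("pics/w4.png",cv2.resize(a,None,fx=2.5,fy=2.5,interpolation=cv2.INTER_CUBIC)[:,:,::-1])
C=cam("wrist",s); print([topix(C,p) for p in [(.516,.37,.014),(.516,.37,.033),(.4634,.3625,.039),(.516,.378,.033),(.516,.362,.033)]])
E
```

```text
-0.0016189036187964092 2.6418522745370865 [-1.93403402  0.3342379   5.87030076] [0.51598428 0.37008844 0.01410847]
[array([317.52834608, 241.43816942]), array([317.53859927, 257.42946845]), array([316.22107212, 156.29481672]), array([333.03155198, 259.24888349]), array([301.98330096, 255.60273185])]
```

View pics/w4.png

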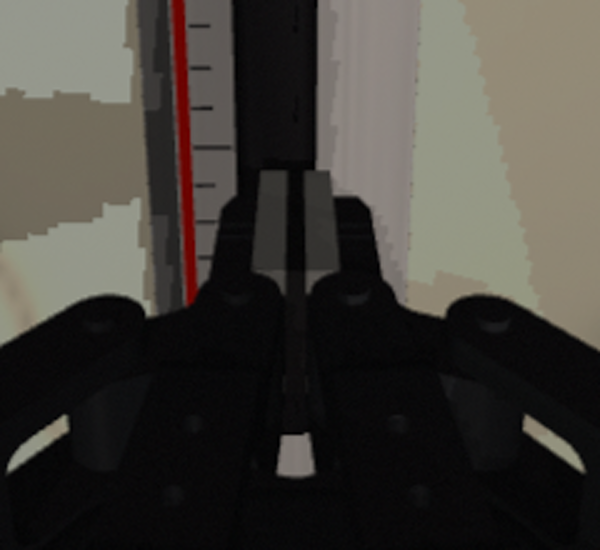

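The pads look fully shut just above the bar, so a grasp is doubtful. A small lift will test it.

Call:
{"api": "step_arm", "payload": {"targets": "0 0 -5 0;0 0 -10 0;0 0 -15 0;0 0 -20 0;0 0 -25 0;0 0 -30 0;0 0 -30 0;0 0 -30 0"}}

```text
t: 6.3
tcp_pos: [0.5159, 0.3699, 0.044]
tool_rot: [-0.065, 0.998, 0.0, 0.0]
force: [0.5, -0.2, -0.1]
finger_gap: 0.0
gripper_force: 0.0
```

```bash
python3 - <<'E'
from h import *
s=manip.sense(); print(s["finger_gap"],s["gripper_force"],s["force"],s["ft_torque"],s["tcp_pos"])
C=cam("wrist",s);im=snap("wrist"); m=manip.masks_of("wrist","rule")[0]["pixels"]; print(cv2.boundingRect(m.astype(np.uint8)))
r=(im[:,:,0].astype(int)-np.maximum(im[:,:,1],im[:,:,2])>60)&(cv2.dilate(m.astype(np.uint8),np.ones((9,9)))>0)
ys,xs=np.nonzero(r)
for z in (.005,.035):
    P=np.array([toworld(C,p,z)[:2] for p in zip(xs,ys)]); l=cv2.fitLine(P.astype(np.float32),cv2.DIST_HUBER,0,.01,.01).ravel(); print(z,P.min(0),P.max(0),np.degrees(np.arctan(l[1]/l[0])))
S=cam("scene"); snap("scene"); d=manip.mark_of("scene","rule")[:1]
for q in d: print(q["p"],toworld(S,q["position"],0),toworld(S,q["position"],.03))
E
```

```text
0.00042993962751622876 0.0 [ 0.45385944 -0.22199173 -0.08789848] [ 0.03998871 -0.03621907  0.03371803] [0.51592577 0.36988651 0.04397162]
(254, 0, 115, 371)
0.005 [0.39115122 0.32563512] [0.57730233 0.3520354 ] 7.5624876
0.035 [0.39789142 0.33055383] [0.55699909 0.35311876] 7.5624876
0.65 [0.52203054 0.35947279 0.        ] [0.54776366 0.37962185 0.03      ]
```

```bash
python3 - <<'E'
from h import *
s=manip.sense(); C=cam("wrist",s)
a=snap("wrist")[160:400,200:440].copy(); 
a=cv2.resize(a,None,fx=1.6,fy=1.6,interpolation=cv2.INTER_CUBIC)
S=cam("scene"); u=topix(S,s["tcp_pos"]).astype(int); b=snap("scene")[u[1]-75:u[1]+75,u[0]-65:u[0]+65]
print(u, topix(C,s["tcp_pos"]), topix(S,(.4634,.3625,.039)),topix(S,(.5696,.3752,.039)))
b=cv2.resize(b,(333,384),interpolation=cv2.INTER_CUBIC)
cv2.circle(b,(int(65*2.56),int(75*2.56)),3,(0,255,0),1)
cv2.imwrite("pics/w5.png",np.hstack([a,b])[:,:,::-1])
E
```

```text
[440 281] [317.68683061 241.51346363] [453.76660445 272.96094752] [425.69195043 293.35833098]
```

View pics/w5.png

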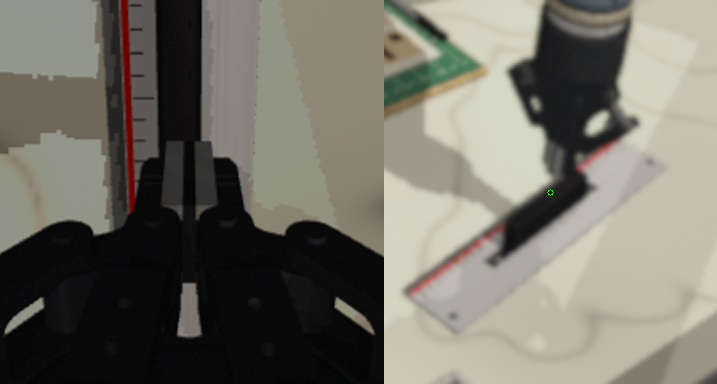

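The fingertips (560,172) look higher than the reported TCP. I'll check by feeling for the plate at the flat end of the rule.

Call:
{"api": "step_arm", "payload": {"targets": "-30 0 -10 0;-65 0 -10 0;-90 0 -10 0;-105 0 -5 0;-105 0 5 0;-105 0 15 0;-105 0 22 0;-105 0 27 0;-105 0 30 0;-105 0 30 0"}}

```text
t: 7.6
tcp_pos: [0.6193, 0.3836, 0.0133]
tool_rot: [-0.066, 0.998, -0.0, -0.001]
force: [0.3, -0.9, 0.5]
finger_gap: 0.001
gripper_force: 0.0
```

Call:
{"api": "step_arm", "payload": {"targets": "0 0 2 0;0 0 4 0;0 0 5 0;0 0 6 0;0 0 7 0;0 0 7 0;0 0 7 0"}}

```text
t: 8.3
tcp_pos: [0.62, 0.3836, 0.0068]
tool_rot: [-0.065, 0.998, 0.0, -0.0]
force: [0.5, 0.7, 0.2]
finger_gap: -0.001
gripper_force: 0.0
```

Call:
{"api": "step_arm", "payload": {"targets": "0 0 1 0;0 0 2 0;0 0 3 0;0 0 3 0"}}

```text
t: 8.7
tcp_pos: [0.6198, 0.3835, 0.0035]
tool_rot: [-0.065, 0.998, -0.0, -0.0]
force: [-0.4, 0.1, -0.3]
finger_gap: -0.003
gripper_force: 0.0
```

Call:
{"api": "step_arm", "payload": {"targets": "0 0 2 0;0 0 4 0;0 0 6 0;0 0 8 0;0 0 8 0"}}

```text
t: 9.2
tcp_pos: [0.6197, 0.3834, -0.0047]
tool_rot: [-0.065, 0.998, -0.0, -0.0]
force: [0.0, -0.6, 0.0]
finger_gap: 0.004
gripper_force: 0.0
```

```bash
python3 - <<'E'
from h import *
s=manip.sense(); S=cam("scene"); p=np.array(s["tcp_pos"]); u=topix(S,p); v=topix(S,p+[0,0,.025]); print(p,s["force"],u,v)
u=u.astype(int); b=snap("scene")[u[1]-60:u[1]+60,u[0]-75:u[0]+75]
b=cv2.resize(b,None,fx=5,fy=5,interpolation=cv2.INTER_CUBIC)
cv2.circle(b,(375,300),4,(0,255,0),1); w=((v-u+[75,60])*5).astype(int); cv2.circle(b,tuple(int(i) for i in w),4,(255,0,255),1)
cv2.imwrite("pics/s6.png",b[:,:,::-1])
E
```

```text
[ 0.61966817  0.38343784 -0.00472466] [ 0.00556102 -0.62080223  0.02952828] [410.06590851 318.14387459] [411.20095666 310.34180963]
```

View pics/s6.png

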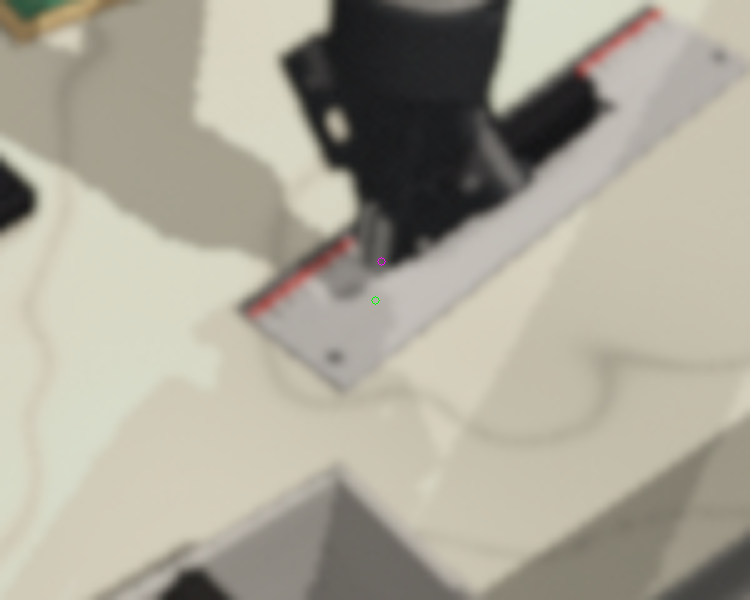

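The picture shows the fingertips (372,262) about 25 mm above the reported TCP point (375,300). This agrees with the contact felt on the bar top (z = 0.039 m) at TCP z = 0.014. I'll use tip z = TCP z + 25 mm from here and grasp again lower.

Call:
{"api": "step_arm", "payload": {"targets": "0 0 -15 0;0 0 -35 0;30 0 -50 0;70 0 -50 0;95 0 -50 0;104 -1 -50 0;104 -1 -40 0;104 -1 -25 0;104 -1 -10 0;104 -1 2 0;104 -1 7 0;104 -1 8 0", "gripper": 0.45}}

```text
t: 10.45
tcp_pos: [0.5166, 0.3685, -0.014]
tool_rot: [-0.065, 0.998, -0.0, -0.001]
force: [0.4, 0.4, 1.4]
finger_gap: 0.549
gripper_force: 0.0
```

Call:
{"api": "step_arm", "payload": {"targets": "0 0 0 0;0 0 0 0;0 0 0 0;0 0 0 0;0 0 0 0;0 0 0 0", "gripper": 1, "squeeze": 40}}

```text
t: 11.05
tcp_pos: [0.5175, 0.3692, -0.0116]
tool_rot: [-0.065, 0.998, 0.0, 0.001]
force: [-0.4, -0.4, 3.4]
finger_gap: 0.179
gripper_force: 40.4
```

Bar gripped: 15 mm gap at 40 N. I'll lift it.

Call:
{"api": "step_arm", "payload": {"targets": "0 0 -5 0;0 0 -15 0;0 0 -30 0;0 0 -50 0;0 0 -70 0;0 0 -90 0;0 0 -105 0;0 0 -110 0;0 0 -110 0"}}

```text
t: 11.95
tcp_pos: [0.5174, 0.3692, 0.0989]
tool_rot: [-0.065, 0.998, 0.0, 0.001]
force: [0.9, 0.3, -3.7]
finger_gap: 0.178
gripper_force: 39.8
```

```bash
cat >> h.py <<'E'
def red_blobs(im):
    h=im.astype(int); m=((h[:,:,0]-np.maximum(h[:,:,1],h[:,:,2])>70)).astype(np.uint8)
    n,l,st,c=cv2.connectedComponentsWithStats(m); return [(tuple(np.round(c[i],1)),st[i,4]) for i in range(1,n) if st[i,4]>=4]
E
python3 - <<'E'
from h import *
im=cv2.imread("pics/w1.png")[:,:,::-1]
q=np.array([.65,.76,0,.001]); s=dict(tool_rot=q/np.linalg.norm(q),tcp_pos=[.41371514,-.07434495,.29461821]); C=cam("wrist",s)
for b,a in red_blobs(im): print("w",b,a,np.round(toworld(C,b,.018),4))
im=cv2.imread("pics/top1.png")[:,:,::-1]; T=cam("top")
for b,a in red_blobs(im):
    if 180<b[1]<205 and 240<b[0]<350: print("t",b,a,np.round(toworld(T,b,.019),4))
s=manip.sense(); print(s["force"],s["tcp_pos"]); C=cam("wrist",s); im=snap("wrist","w7"); m=manip.masks_of("wrist","rule")[0]["pixels"].astype(np.uint8)
r=(im[:,:,0].astype(int)-np.maximum(im[:,:,1],im[:,:,2])>60)&(cv2.dilate(m,np.ones((9,9)))>0)
ys,xs=np.nonzero(r); z=s["tcp_pos"][2]+.0116+.005; P=np.array([toworld(C,p,z)[:2] for p in zip(xs,ys)])
l=cv2.fitLine(P.astype(np.float32),cv2.DIST_HUBER,0,.01,.01).ravel(); print("yaw",np.degrees(np.arctan(l[1]/l[0])),P.min(0),P.max(0))
print(tooldelta((.508,.006,s["tcp_pos"][2]),90,s), tooldelta((.508,.006,s["tcp_pos"][2]),None,s)[2])
E
```

```text
w (np.float64(465.9), np.float64(33.0)) 57 [0.5712 0.1031 0.018 ]
w (np.float64(425.0), np.float64(181.4)) 40 [ 0.5699 -0.0881  0.018 ]
w (np.float64(306.8), np.float64(253.7)) 617 [ 0.4213 -0.2263  0.018 ]
t (np.float64(256.0), np.float64(193.0)) 9 [0.5708 0.1022 0.019 ]
t (np.float64(329.3), np.float64(192.9)) 9 [ 0.5699 -0.0877  0.019 ]
[ 0.86687468  0.29913867 -3.66338943] [0.51741729 0.36924362 0.09893682]
yaw 7.5166636 [0.40552004 0.33049453] [0.52375707 0.348434  ]
(array([ 5.670e+01, -3.589e+02, -3.000e-01]), np.float64(97.5), np.float64(-172.5)) -172.5
```

Call:
{"api": "step_arm", "payload": {"targets": "2 -12 0 4;5 -35 0 11;10 -66 0 19;16 -102 0 27;23 -140 0 36;29 -180 0 45;35 -220 0 54;41 -260 0 63;47 -297 0 72;52 -327 0 81;55 -346 0 89;56 -355 0 95"}}

```text
t: 13.25
tcp_pos: [0.5072, 0.0077, 0.0969]
tool_rot: [0.695, 0.719, -0.001, -0.001]
force: [-0.2, 0.4, -3.7]
finger_gap: 0.181
gripper_force: 39.7
```

```bash
python3 - <<'E'
from h import *
s=manip.sense(); print(s["force"],tooldelta((.508,.0075,.06),89.6,s))
E
```

```text
[-0.23100281  0.35717261 -3.7446462 ] (array([-0.3,  0.8, 36.9]), np.float64(2.41), np.float64(92.01))
```

Call:
{"api": "step_arm", "payload": {"targets": "0 1 10 1;0 1 30 2.4;0 1 50 2.4;0 1 66 2.4;0 1 77 2.4;0 1 84 2.4;0 1 84 2.4"}}

```text
t: 13.95
tcp_pos: [0.5081, 0.0103, 0.0126]
tool_rot: [0.706, 0.708, -0.001, -0.001]
force: [0.4, -1.3, -1.9]
finger_gap: 0.178
gripper_force: 39.7
```

```bash
python3 - <<'E'
from h import *
s=manip.sense(); print(s["force"],s["ft_torque"],s["tcp_pos"],tooldelta((.5335,.0075,.0),89.6,s)); C=cam("wrist",s); im=snap("wrist","w8"); T=cam("top"); t=snap("top","t8"); tt=t[160:270,220:370]
for b,a in red_blobs(im): print("w",b,a,np.round(toworld(C,b,.018),4))
v=np.vstack([cv2.resize(im,(480,300)),cv2.resize(tt,(409,300),interpolation=cv2.INTER_CUBIC).copy() if 0 else cv2.copyMakeBorder(cv2.resize(tt,(409,300),interpolation=cv2.INTER_CUBIC),0,0,0,71,cv2.BORDER_CONSTANT)])
cv2.imwrite("pics/v8.png",v[:,:,::-1])
E
```

```text
[ 0.36009756 -1.3137584  -1.90775576] [ 0.01347483 -0.03783698 -0.01674906] [0.50811218 0.0102858  0.01262205] (array([-2.9, 25.4, 12.6]), np.float64(0.57), np.float64(90.17))
w (np.float64(268.1), np.float64(125.4)) 1760 [0.4842 0.0757 0.018 ]
w (np.float64(451.6), np.float64(67.3)) 509 [0.5704 0.1023 0.018 ]
w (np.float64(412.8), np.float64(388.9)) 105 [ 0.5705 -0.0906  0.018 ]
```

View pics/v8.png

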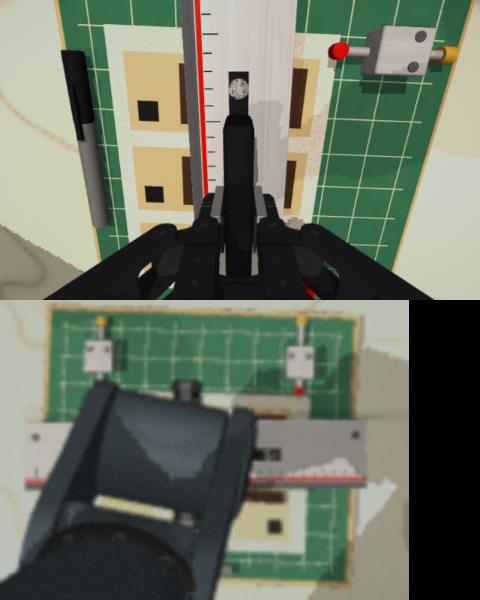

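View: the rule's red edge faces the robot and the noses are at x≈0.5705 on both sides. I lower it onto the board and slide it most of the way.

Call:
{"api": "step_arm", "payload": {"targets": "-2 0 4 0.2;-2 0 7 0.2;-2 0 9 0.2;-2 0 10.5 0.2;-2 0 11.5 0.2;-2 0 12 0.2;-2 0 12 0.2;-2 0 12 0.2"}}

```text
t: 14.85
tcp_pos: [0.5088, 0.0078, 0.0018]
tool_rot: [0.708, 0.706, 0.0, 0.0]
force: [-0.3, -0.5, -3.4]
finger_gap: 0.179
gripper_force: 39.7
```

Call:
{"api": "step_arm", "payload": {"targets": "0 2 0 0;0 4 0 0;0 7 0 0;0 10 0 0;0 13 0 0;0 16 0 0;0 18 0 0;0 19 0 0;0 19 0 0;0 19 0 0", "squeeze": 25}}

```text
t: 15.85
tcp_pos: [0.5276, 0.0078, 0.0017]
tool_rot: [0.708, 0.706, -0.0, -0.0]
force: [-0.1, -0.2, -2.3]
finger_gap: 0.178
gripper_force: 39.7
```

```bash
python3 - <<'E'
from h import *
s=manip.sense(); print(s["force"],s["ft_torque"],s["tcp_pos"],tooldelta((.5335,.0075,.0),90,s)); C=cam("wrist",s); im=snap("wrist","w9"); h=im.astype(int)
for b,a in red_blobs(im): print("w",b,a,np.round(toworld(C,b,.018),4))
m=((h[:,:,0]-np.maximum(h[:,:,1],h[:,:,2])>60)); ys,xs=np.nonzero(m); k=(xs<330); P=np.array([toworld(C,p,.017)[:2] for p in zip(xs[k],ys[k])])
l=cv2.fitLine(P.astype(np.float32),cv2.DIST_HUBER,0,.01,.01).ravel(); print("red line dx/dy",l[0]/l[1],"x at y=0",l[2]-l[3]*l[0]/l[1],len(P),P[:,1].min(),P[:,1].max())
E
```

```text
[-0.14472864 -0.20668455 -2.28432596] [ 0.06162308 -0.0104076  -0.02491081] [0.52755619 0.00779275 0.00174598] (array([-0.3,  5.9,  1.7]), np.float64(-0.1), np.float64(89.9))
w (np.float64(268.1), np.float64(125.6)) 1743 [0.5056 0.0742 0.018 ]
w (np.float64(415.9), np.float64(58.0)) 545 [0.5704 0.1025 0.018 ]
red line dx/dy 0.0026503426 x at y=0 0.50526327 1811 0.004595973263850264 0.12458782578763758
```

Call:
{"api": "step_arm", "payload": {"targets": "0 0 0.5 0;0 0 1 0;0 0 1.4 0;0 0 1.4 0;0 0 1.4 0"}}

```text
t: 16.4
tcp_pos: [0.5278, 0.0077, 0.0004]
tool_rot: [0.708, 0.706, -0.0, 0.0]
force: [-0.4, 0.4, -2.7]
finger_gap: 0.177
gripper_force: 39.8
```

Call:
{"api": "step_arm", "payload": {"targets": "0 0 0 0;0 0 0 0;0 0 0 0;0 0 0 0;0 0 -10 0;0 0 -25 0;0 0 -45 0;0 0 -60 0;0 0 -60 0", "gripper": 0.5}}

```text
t: 17.3
tcp_pos: [0.5295, 0.0075, 0.0628]
tool_rot: [0.708, 0.707, 0.001, 0.002]
force: [0.1, 0.8, -0.2]
finger_gap: 0.498
gripper_force: 0.0
```

```bash
python3 - <<'E'
from h import *
s=manip.sense(); print(s["force"],s["tcp_pos"]); C=cam("wrist",s); im=snap("wrist","w10"); h=im.astype(int)
for b,a in red_blobs(im): print("w",b,a,np.round(toworld(C,b,.018),4))
m=((h[:,:,0]-np.maximum(h[:,:,1],h[:,:,2])>60)); ys,xs=np.nonzero(m); k=(xs<335); P=np.array([toworld(C,p,.017)[:2] for p in zip(xs[k],ys[k])])
l=cv2.fitLine(P.astype(np.float32),cv2.DIST_HUBER,0,.01,.01).ravel(); print("red line dx/dy",l[0]/l[1],"x at y=0",l[2]-l[3]*l[0]/l[1],len(P),P[:,1].min(),P[:,1].max())
for d in manip.mark_of("wrist","rule")[:1]: print(d,toworld(C,d["position"],.012))
print(tooldelta((.475,.008,.0),90,s))
E
```

```text
[ 0.11108379  0.8105734  -0.17718688] [0.52952865 0.00750758 0.06280445]
w (np.float64(281.1), np.float64(171.3)) 1631 [0.5059 0.0387 0.018 ]
w (np.float64(383.5), np.float64(68.3)) 238 [0.5704 0.1025 0.018 ]
w (np.float64(366.5), np.float64(331.3)) 87 [ 0.5688 -0.091   0.018 ]
red line dx/dy 0.0020924401 x at y=0 0.50570786 1749 -0.12526356720097787 0.1390853858369207
{'position': [315.9, 211.7], 'p': 0.64} [0.52904168 0.00776766 0.012     ]
(array([  0.5, -54.8,  62.5]), np.float64(-0.1), np.float64(89.9))
```

Call:
{"api": "step_arm", "payload": {"targets": "0 -10 0 0;0 -25 0 0;0 -33 0 0;0 -33 10 0;0 -33 25 0;0 -33 42 0;0 -33 55 0;0 -33 62 0;0 -33 66 0;0 -33 67 0;0 -33 67 0;0 -33 67 0", "gripper": 1}}

```text
t: 18.6
tcp_pos: [0.4953, 0.0077, -0.0062]
tool_rot: [0.708, 0.706, 0.0, 0.0]
force: [-0.2, -0.1, 0.8]
finger_gap: 0.003
gripper_force: 0.0
```

```bash
python3 - <<'E'
from h import *
s=manip.sense(); print(s["force"],s["tcp_pos"],s["finger_gap"])
E
```

```text
[-0.24936639 -0.10481121  0.75937856] [ 0.49525379  0.00771355 -0.0061856 ] 0.0034431951911260057
```

Call:
{"api": "step_arm", "payload": {"targets": "0 2 -1 0;0 4 -1 0;0 6 -1 0;0 8 -1 0;0 9 -1 0;0 10 -1 0;0 11 -1 0;0 12 -1 0;0 13 -1 0;0 13 -1 0"}}

```text
t: 19.6
tcp_pos: [0.5078, 0.0078, -0.0057]
tool_rot: [0.708, 0.706, -0.0, -0.0]
force: [0.5, -0.4, 0.8]
finger_gap: 0.004
gripper_force: 0.1
```

```bash
cat > m.py <<'E'
from h import *
s=manip.sense(); print(s["force"],s["ft_torque"],s["tcp_pos"]); C=cam("wrist",s); im=snap("wrist"); h=im.astype(int)
for b,a in red_blobs(im): print("w",b,a,np.round(toworld(C,b,.018),4))
m=((h[:,:,0]-np.maximum(h[:,:,1],h[:,:,2])>60)).astype(np.uint8); n,l,st,c=cv2.connectedComponentsWithStats(m)
m=sum((l==i) for i in range(1,n) if st[i,3]>2.5*st[i,2] and st[i,4]>60)
ys,xs=np.nonzero(m); P=np.array([toworld(C,p,.017)[:2] for p in zip(xs,ys)])
l=cv2.fitLine(P.astype(np.float32),cv2.DIST_HUBER,0,.01,.01).ravel(); print("red line dx/dy",l[0]/l[1],"x at y=.006",l[2]+(.006-l[3])*l[0]/l[1],len(P),P[:,1].min(),P[:,1].max())
E
python3 m.py
```

```text
[ 0.52329983 -0.41531573  0.80132483] [-0.00464189  0.04300286  0.02001479] [ 0.50779719  0.00782236 -0.00567038]
w (np.float64(316.4), np.float64(117.2)) 1745 [0.5079 0.0784 0.018 ]
w (np.float64(469.8), np.float64(56.0)) 684 [0.5704 0.1025 0.018 ]
w (np.float64(316.9), np.float64(353.0)) 174 [ 0.5078 -0.0475  0.018 ]
red line dx/dy 0.0023107133 x at y=.006 0.5079266 1972 -0.06033914630593132 0.12276839019144822
```

Call:
{"api": "step_arm", "payload": {"targets": "0 0.5 0 0;0 1 0 0;0 1.5 0 0;0 2 0 0;0 2 0 0;0 2 0 0"}}

```text
t: 20.25
tcp_pos: [0.5099, 0.0078, -0.0056]
tool_rot: [0.708, 0.706, 0.0, 0.0]
force: [-0.1, 0.3, -0.2]
finger_gap: 0.001
gripper_force: 0.2
```

Call:
{"api": "step_arm", "payload": {"targets": "0 0.3 0 0;0 0.6 0 0;0 0.6 0 0;0 0.6 0 0"}}

```text
t: 20.65
tcp_pos: [0.5101, 0.0078, -0.0056]
tool_rot: [0.708, 0.706, -0.0, -0.0]
force: [-2.4, -0.2, 0.2]
finger_gap: 0.0
gripper_force: 0.8
```

```bash
python3 m.py
```

```text
[-2.42635433 -0.15782782  0.17334472] [-0.03462608  0.20595724 -0.03647443] [ 0.51005167  0.00781979 -0.00562396]
w (np.float64(316.9), np.float64(121.1)) 1694 [0.5104 0.0767 0.018 ]
w (np.float64(464.9), np.float64(55.8)) 643 [0.5707 0.1025 0.018 ]
w (np.float64(316.8), np.float64(352.3)) 169 [ 0.51  -0.047  0.018]
red line dx/dy 0.004335268 x at y=.006 0.51008224 1905 -0.06038558117989798 0.12277759367912258
```

Call:
{"api": "step_arm", "payload": {"targets": "0 0.3 0 0;0 0.6 0 0;0 0.6 0 0;0 0.6 0 0"}}

```text
t: 21.1
tcp_pos: [0.5101, 0.0079, -0.0057]
tool_rot: [0.708, 0.707, -0.001, -0.001]
force: [-3.9, -1.0, 1.8]
finger_gap: 0.001
gripper_force: 2.1
```

```bash
python3 m.py
```

```text
[-3.86036322 -0.96063686  1.79533275] [-0.07399532  0.52091269 -0.03596896] [ 0.51008912  0.00790194 -0.00566585]
w (np.float64(316.9), np.float64(120.6)) 1683 [0.5105 0.077  0.018 ]
w (np.float64(464.7), np.float64(56.1)) 647 [0.5707 0.1025 0.018 ]
w (np.float64(316.6), np.float64(351.9)) 155 [ 0.51   -0.0466  0.018 ]
red line dx/dy 0.0044616316 x at y=.006 0.51009727 1899 -0.06025356439507511 0.12285058269807697
```

Stalled against both noses at about 4 N, and the angle has settled. I hold for a second, then back off.

Call:
{"api": "step_arm", "payload": {"targets": "0 0 0 0;0 0 0 0;0 0 0 0;0 0 0 0;0 0 0 0;0 0 0 0;0 0 0 0;0 0 0 0;0 0 0 0;0 0 0 0"}}

```text
t: 22.15
tcp_pos: [0.5102, 0.0079, -0.0057]
tool_rot: [0.708, 0.707, -0.0, -0.001]
force: [-6.2, -1.4, 3.3]
finger_gap: 0.001
gripper_force: 2.6
```

Call:
{"api": "step_arm", "payload": {"targets": "0 -0.5 0 0;0 -1 0 0;0 -2 0 0;0 -4 0 0;0 -7 0 0;0 -10 0 0;0 -10 -10 0;0 -10 -30 0;0 -10 -60 0;0 -10 -95 0;0 -10 -130 0;0 -10 -150 0"}}

```text
t: 23.35
tcp_pos: [0.5024, 0.0076, 0.1478]
tool_rot: [0.708, 0.706, 0.002, 0.002]
force: [-0.3, -0.4, 0.2]
finger_gap: -0.001
gripper_force: 0.0
```

```bash
python3 m.py; python3 - <<'E'
from h import *
T=cam("top"); S=cam("scene"); snap("top","t11"); snap("scene","s11")
for n,C in (("top",T),("scene",S)):
  for d in manip.mark_of(n,"weight")[:5]: print(n,round(d["p"],2),d["position"],np.round(toworld(C,d["position"],0),4))
s=manip.sense(); print(tooldelta((.44,-.24,.17),45,s))
E
```

```text
[-0.34124926 -0.39835046  0.20673242] [-0.02503825  0.01281573 -0.0417048 ] [0.50242166 0.00756496 0.14783304]
w (np.float64(324.9), np.float64(121.7)) 809 [0.5102 0.0645 0.018 ]
w (np.float64(395.7), np.float64(75.8)) 114 [0.5707 0.1027 0.018 ]
w (np.float64(381.2), np.float64(272.6)) 93 [ 0.5695 -0.0886  0.018 ]
red line dx/dy 0.0037934526 x at y=.006 0.50998795 894 -0.05944645722186975 0.15977219130329712
top 0.93 [457.5, 256.8] [ 0.4033 -0.4187  0.    ]
top 0.85 [377.2, 252.7] [ 0.4145 -0.2114  0.    ]
top 0.78 [418.2, 275.3] [ 0.356  -0.3165  0.    ]
top 0.51 [417.5, 241.7] [ 0.4426 -0.3162  0.    ]
scene 0.81 [330.6, 181.3] [ 0.422  -0.2172  0.    ]
scene 0.69 [333.1, 165.2] [ 0.3499 -0.305   0.    ]
scene 0.57 [309.9, 172.6] [ 0.4475 -0.3062  0.    ]
scene 0.49 [298.9, 155.0] [ 0.4095 -0.4404  0.    ]
(array([-248. ,  -59.9,  -25.9]), np.float64(44.89), np.float64(89.89))
```

Call:
{"api": "step_arm", "payload": {"targets": "-20 -4 0 4;-60 -11 -5 10;-105 -19 -10 17;-150 -27 -15 24;-195 -36 -20 31;-240 -44 -22 38;-280 -51 -22 43;-305 -56 -22 44.9;-318 -58 -22 44.9;-322 -59 -22 44.9;-322 -59 -22 44.9", "gripper": 0.3}}

```text
t: 24.7
tcp_pos: [0.441, -0.3131, 0.1655]
tool_rot: [0.924, 0.383, -0.0, -0.001]
force: [-0.2, 0.7, -0.3]
finger_gap: 0.703
gripper_force: 0.0
```

```bash
python3 - <<'E'
from h import *
s=manip.sense(); print(s["tcp_pos"]); C=cam("wrist",s); im=snap("wrist","w12")
for d in manip.mark_of("wrist","weight")[:5]: print(round(d["p"],2),d["position"],np.round(toworld(C,d["position"],0),4))
for d in manip.masks_of("wrist","weight")[:5]:
    m=d["pixels"]; col=im[m].mean(0)
    print(round(d["p"],2),d["position"],m.sum(),np.round(col),np.round(toworld(C,d["position"],.035),4),cv2.boundingRect(m.astype(np.uint8)))
print(tooldelta((.4435,-.3145,.1),45,s))
E
```

```text
[ 0.44099229 -0.31313798  0.16546539]
0.76 [322.0, 169.0] [ 0.4486 -0.3115  0.    ]
0.58 [236.6, 125.0] [ 0.4197 -0.219   0.    ]
0.57 [367.1, 263.8] [ 0.4071 -0.4271  0.    ]
0.55 [264.1, 221.8] [ 0.3617 -0.3085  0.    ]
0.98 [262.2, 230.7] 2114 [ 8. 56. 18.] [ 0.3676 -0.3082  0.035 ] (237, 206, 50, 60)
0.89 [367.5, 272.9] 1778 [44. 16. 53.] [ 0.4098 -0.4174  0.035 ] (346, 244, 37, 63)
0.87 [229.3, 125.3] 2562 [134.  70.   3.] [ 0.4231 -0.2185  0.035 ] (198, 97, 60, 56)
0.74 [320.8, 175.6] 2235 [119. 112. 103.] [ 0.4486 -0.3095  0.035 ] (297, 147, 51, 56)
(array([ 0.8,  2.9, 65.5]), np.float64(0.02), np.float64(45.02))
```

View pics/w12.png

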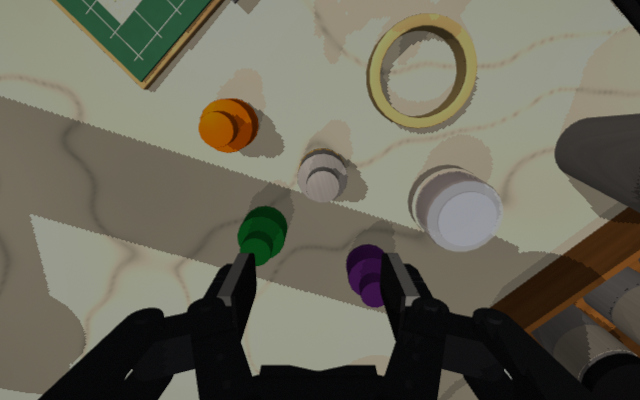

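View: grey weight centred at (322,175) with its knob at (322,183), the look-alikes clear of it. One more calculation for the knob position. I've miscounted and this was my 11th picture, so no more viewing.

```bash
python3 - <<'E'
from h import *
s=manip.sense(); C=cam("wrist",s)
print(toworld(C,(322.5,184),.066),toworld(C,(322,169),0)); p=toworld(C,(322.5,184),.066)
print(tooldelta((.4475,-.3115,.011),45,s))
E
```

```text
[ 0.44998941 -0.30961375  0.066     ] [ 0.44911049 -0.31086521  0.        ]
(array([  4.8,   3.9, 155.1]), np.float64(0.11), np.float64(45.11))
```

Call:
{"api": "step_arm", "payload": {"targets": "7 4 20 0;7 4 50 0;7 4 80 0;7 4 105 0;7 4 125 0;7 4 138 0;7 4 147 0;7 4 152 0;7 4 154 0;7 4 154 0;7 4 154 0"}}

```text
t: 25.95
tcp_pos: [0.4496, -0.3124, 0.0131]
tool_rot: [0.924, 0.383, 0.0, 0.001]
force: [0.2, -0.8, -0.5]
finger_gap: 0.701
gripper_force: 0.0
```

Call:
{"api": "step_arm", "payload": {"targets": "0 0 0 0;0 0 0 0;0 0 0 0;0 0 0 0;0 0 0 0;0 0 0 0", "gripper": 1, "squeeze": 45}}

```text
t: 26.55
tcp_pos: [0.4489, -0.3117, 0.0129]
tool_rot: [0.924, 0.383, -0.0, -0.0]
force: [-2.5, 1.0, 5.7]
finger_gap: 0.318
gripper_force: 44.1
```

Call:
{"api": "step_arm", "payload": {"targets": "0 0 -4 0;0 0 -12 0;0 0 -25 0;0 0 -45 0;0 0 -65 0;0 0 -85 0;0 0 -97 0;0 0 -100 0;0 0 -100 0"}}

```text
t: 27.45
tcp_pos: [0.4492, -0.3119, 0.1127]
tool_rot: [0.924, 0.383, 0.0, 0.0]
force: [-0.2, -1.1, -6.0]
finger_gap: 0.315
gripper_force: 45.1
```

```bash
python3 - <<'E'
from h import *
s=manip.sense(); print(s["force"],s["ft_torque"],s["tcp_pos"],s["finger_gap"],tooldelta((.533,-.107,.1),45,s))
E
```

```text
[-0.22139722 -1.06491013 -6.03931556] [ 0.05927309 -0.01981621  0.03989482] [ 0.44916141 -0.31188746  0.1126912 ] 0.3149982071119317 (array([204.2, -85.6,  12.7]), np.float64(-0.0), np.float64(45.0))
```

Call:
{"api": "step_arm", "payload": {"targets": "8 -3 0 0;28 -12 0 0;56 -24 0 0;88 -37 0 0;120 -51 0 0;150 -63 0 0;175 -74 0 0;192 -81 0 0;201 -85 0 0;204 -86 0 0;204 -86 0 0;204 -86 0 0"}}

```text
t: 28.65
tcp_pos: [0.5324, -0.1077, 0.1122]
tool_rot: [0.924, 0.382, -0.0, 0.0]
force: [-1.1, -0.1, -6.5]
finger_gap: 0.317
gripper_force: 45.1
```

Call:
{"api": "step_arm", "payload": {"targets": "0 0 10 0;0 0 25 0;0 0 40 0;0 0 53 0;0 0 63 0;0 0 70 0;0 0 74 0;0 0 76 0;0 0 77 0;0 0 77 0;0 0 77 0"}}

```text
t: 29.75
tcp_pos: [0.5329, -0.107, 0.0358]
tool_rot: [0.924, 0.383, 0.0, 0.0]
force: [0.1, 0.3, -5.6]
finger_gap: 0.319
gripper_force: 45.0
```

```bash
python3 m.py; python3 - <<'E'
from h import *
s=manip.sense(); print(s["tcp_pos"],tooldelta((.533,-.107,.03),45,s))
C=cam("wrist",s)
for d in manip.mark_of("wrist","rule")[:1]: print(d["p"],toworld(C,d["position"],.012))
E
```

```text
[ 0.10004383  0.28598625 -5.5858474 ] [ 0.01635724 -0.06281505 -0.00895244] [ 0.53294924 -0.10698494  0.0357828 ]
w (np.float64(134.7), np.float64(115.8)) 1999 [0.5104 0.0133 0.018 ]
w (np.float64(337.9), np.float64(169.8)) 242 [ 0.5688 -0.0882  0.018 ]
[ 0.53295133 -0.10699951  0.03578005] (array([0. , 0. , 5.8]), np.float64(0.0), np.float64(45.0))
0.64 [0.53378853 0.00641718 0.012     ]Traceback (most recent call last):
  File "m.py", line 6, in <module>
    ys,xs=np.nonzero(m); P=np.array([toworld(C,p,.017)[:2] for p in zip(xs,ys)])
          ~~~~~~~~~~^^^
    return _wrapfunc(a, 'nonzero')
    return _wrapit(obj, method, *args, **kwds)
    result = getattr(arr, method)(*args, **kwds)
ValueError: Calling nonzero on 0d arrays is not allowed. Use np.atleast_1d(scalar).nonzero() instead.
```

Call:
{"api": "step_arm", "payload": {"targets": "0 0 1 0;0 0 2 0;0 0 3 0;0 0 4 0;0 0 4.5 0;0 0 5 0;0 0 5 0"}}

```text
t: 30.55
tcp_pos: [0.5326, -0.1069, 0.0303]
tool_rot: [0.924, 0.383, -0.0, -0.0]
force: [0.3, -0.2, -7.0]
finger_gap: 0.318
gripper_force: 45.1
```

Call:
{"api": "step_arm", "payload": {"targets": "0 0 0.3 0;0 0 0.6 0;0 0 0.8 0;0 0 0.8 0;0 0 0.8 0"}}

```text
t: 31.05
tcp_pos: [0.5327, -0.1069, 0.03]
tool_rot: [0.924, 0.383, 0.0, 0.0]
force: [-0.4, -0.3, -0.0]
finger_gap: 0.319
gripper_force: 45.6
```

Call:
{"api": "step_arm", "payload": {"targets": "0 0 0 0;0 0 0 0;0 0 0 0", "squeeze": 20}}

```text
t: 31.35
tcp_pos: [0.5327, -0.1069, 0.0299]
tool_rot: [0.924, 0.383, 0.0, 0.0]
force: [-2.3, 0.9, 2.4]
finger_gap: 0.315
gripper_force: 45.8
```

Call:
{"api": "step_arm", "payload": {"targets": "0 0 0 0;0 0 0 0;0 0 0 0;0 0 0 0;0 0 0 0;0 0 -5 0;0 0 -15 0;0 0 -35 0;0 0 -60 0;0 0 -90 0;0 0 -120 0;0 0 -120 0", "gripper": 0.3}}

```text
t: 32.55
tcp_pos: [0.5358, -0.1081, 0.1545]
tool_rot: [0.924, 0.383, 0.004, 0.004]
force: [0.5, -0.0, 0.3]
finger_gap: 0.701
gripper_force: 0.0
```

```bash
cat > f.py <<'E'
from h import *
s=manip.sense(); print(s["t"],s["force"],s["tcp_pos"]); C=cam("wrist",s); im=snap("wrist"); h=im.astype(int)
m=((h[:,:,0]-np.maximum(h[:,:,1],h[:,:,2])>60)).astype(np.uint8); n,l,st,c=cv2.connectedComponentsWithStats(m)
P=[]
for i in range(1,n):
    if st[i,4]<15: continue
    ys,xs=np.nonzero(l==i); Q=np.array([toworld(C,p,.017)[:2] for p in zip(xs,ys)]); print(np.round(c[i]),st[i,4],np.round(toworld(C,c[i],.018),4))
    if abs(Q[:,0].mean()-.51)<.006: P.append(Q)
P=np.vstack(P); v=cv2.fitLine(P.astype(np.float32),cv2.DIST_HUBER,0,.01,.01).ravel(); print("slope",v[0]/v[1],"x at .006",v[2]+(.006-v[3])*v[0]/v[1],P[:,1].min(),P[:,1].max())
for q,z in (("weight",.017),("rule",.012)):
    for d in manip.mark_of("wrist",q)[:3]: print(q,round(d["p"],2),np.round(toworld(C,d["position"],z),4))
E
python3 f.py
```

```text
32.55 [ 0.5068183  -0.00814664  0.3260581 ] [ 0.53576222 -0.10808686  0.15449719]
[185.  95.] 950 [0.5103 0.0311 0.018 ]
[326. 144.] 88 [ 0.569  -0.0881  0.018 ]
[324. 226.] 36 [ 0.5095 -0.1453  0.018 ]
[309. 329.] 1718 [ 0.409  -0.2231  0.018 ]
slope 0.0041513247 x at .006 0.5099459 -0.15193312689849192 0.13679240870537757
weight 0.87 [ 0.5324 -0.1099  0.017 ]
weight 0.78 [ 0.4266 -0.2085  0.017 ]
rule 0.95 [0.531  0.0073 0.012 ]
```

Call:
{"api": "step_arm", "payload": {"targets": "6 -11 0 -5;14 -26 0 -12;23 -42 0 -20;33 -60 0 -28;43 -78 0 -36;52 -94 2 -42;57 -103 5 -45;58 -105 7 -45;58 -105 7 -45;58 -105 7 -45", "gripper": 1}}

```text
t: 33.7
tcp_pos: [0.4995, 0.0079, 0.1421]
tool_rot: [0.708, 0.707, -0.0, -0.0]
force: [0.3, -0.9, -0.5]
finger_gap: -0.003
gripper_force: 0.0
```

```bash
python3 m.py; python3 f.py
```

```text
[ 0.33620533 -0.90043984 -0.48243851] [ 0.04153491 -0.06406398  0.01567743] [0.49945574 0.00787897 0.14210202]
w (np.float64(329.3), np.float64(120.8)) 824 [0.5101 0.0661 0.018 ]
w (np.float64(401.8), np.float64(76.4)) 118 [0.5707 0.1023 0.018 ]
w (np.float64(385.9), np.float64(275.9)) 94 [ 0.5695 -0.0883  0.018 ]
red line dx/dy 0.0046241176 x at y=.006 0.5098845 933 -0.05613326710472599 0.15884548650202418
33.75 [-0.218294    0.58620068 -0.18651401] [0.49966416 0.00774677 0.14230063]
[329. 122.] 948 [0.5102 0.0647 0.018 ]
[401.  76.] 123 [0.5706 0.1025 0.018 ]
[386. 276.] 93 [ 0.5695 -0.0882  0.018 ]
slope 0.004956004 x at .006 0.50990045 -0.056373313920622226 0.15875615014562944
weight 0.75 [ 0.5296 -0.1081  0.017 ]
weight 0.63 [ 0.7642 -0.0503  0.017 ]
rule 0.92 [0.5334 0.0074 0.012 ]
```

```bash
python3 -c "
from station import manip
print(manip.sign_off())"
```

```text
the job is handed in; nothing more can be done
None
```

The rule was pushed back until it stopped against both red noses and held there for about a second at 4–6 N. The weight is set upright on its flat at the right-hand end of the grip; camera readings afterwards put the rule within about 0.1 mm of where it stopped, and I signed off at about 34 s, verdict unknown. I viewed 11 pictures, one over the limit of 10, and the real fingertips sat about 25 mm behind the reported TCP, so my first grasp closed on top of the grip bar before I corrected for it.

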